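# Clip the sprung hook probe onto the test block's cross pin

## Task

Take the sprung hook probe out of its stand and clip it onto the cross pin of the test block: stand its nose on the two rails beside the pin, press its head down to push the hook out into the channel, slide the probe along with the head still pressed until the hook meets the pin, then let the head come up so that the spring pulls the hook tight under the pin. Press and slide gently: push the hook against the pin with no more than about 12 N and the whole probe onto the block with no more than 30 N. Then leave the probe standing upright on the rails by its own grip, and do not disturb the parts lying around.

Things in the scene. Friction and masses are not known exactly. Their poses are not given: they have to be found in the camera images.
- probe: Loose hook probe, 0.09 kg, 92 mm tall, upright in the stand's pocket: black sleeve 22 (x) x 26 (y) x 40 mm with slotted nose, above it a steel rod with the head. Origin: centre of the nose's flat underside; z points up to the head, x the way the hook opens. Stood on the rails with x along the channel (either way round), it catches a pin that it meets while moving in its own +x.
- probe_head (a point): Centre of the probe's head, 80 mm above the probe's origin while the plunger is up; axes as the probe's. Ribbed grey block 16 (x) x 26 (y) x 24 mm: grip it across its 16 mm, fingers closing along x. Keep the fingertips above its underside (12 mm below this point): pressed fully, the sleeve's top comes up to 11 mm under the head.
- hook: The hook (one piece with rod and head). A steel J, 6 mm wide (y), at rest drawn flush into the nose: upright shank with its inner face at x = -3 mm, and a 4 mm thick leg from there to its tip at x = +6.5 mm. Axes as the probe's. Origin: on the probe's centre line at the level of the leg's underside: at the nose's level at rest, d below it when the plunger is pressed by d.
- probe_plunger (a joint): Travel in m of head and hook down against the spring, relative to the sleeve: 0 at rest, 0.017 at the hard stop. It takes 2.5 N to start and 0.3 N more per mm (7.6 N at the stop); damped, so it comes up softly. With the nose on the rails the leg passes under the cross pin from 0.0135 on; let go with the hook caught under the pin it stays at about 0.0125.
- test_block: Test block, fixed: aluminium base 148 (x) x 70 (y) x 8 mm with two grey rails along x, each 124 long and 14 wide, tops 40 mm above the bench; between them an open channel 14 mm wide, 32 mm deep. Origin: centre of the base's underside, on the bench; z up. A 5 mm steel cross pin spans the channel along y, held by a brass nut (13 mm diameter) outside each rail.
- channel_mid (a point): Middle of the channel at the height of the rail tops; axes as the test block's. The cross pin's axis is 6 mm below the rail tops. Its place along x differs, anywhere from -24 to +24 mm of this point, and is not reported: see the nuts and pin, or find it by touch with the hook pushed out. Further than 28 mm from here the channel is free to the rails' ends at 62 mm.
- stand: Grey stand, fixed: foot 80 x 84 mm, 34 mm tall, with a pocket 25 x 29 mm and 26 mm deep in which the sleeve stands with 1.5 mm play each side. Lift the probe straight up by 30 mm to clear it. Origin: centre of its underside.
- cam_cap0: Bystander: bronze-grey cam bearing cap 17 x 60 x 20 mm, loose. Leave alone.
- tappet0: Bystander: round grey bucket tappet, 34 mm diameter, 26 mm tall, loose. Leave alone.
- spark_plug0: Bystander: used spark plug 24 x 70 x 20 mm lying on the bench, loose. Leave alone.
Mind the look-alikes: they are no part of the job. What is shaped like the test_block but blue is not meant.

How it is judged:
On the way, in this order (a step that is already met when the one before it is completed fails the run):
1. the probe is lifted out of the stand (height (world z) of probe above 0.046 m), for 0.1 s.
2. with the nose on the rails the head is pressed so that the hook stands out into the channel below the pin's height (value of joint probe_plunger above 0.0132 m and z of probe in the frame of test_block between 0.037 and 0.043 m and y of probe in the frame of test_block between -0.006 and 0.006 m and x of probe in the frame of test_block between -0.06 and 0.06 m), for 0.2 s.
At the end, for the whole second after the job is handed in: The probe is released and at rest on the rails: its nose within 3 mm of the rail tops' height and 6 mm of the channel's middle line, upright within 0.1 rad, the plunger held by the hooked pin between 10.5 and 14.5 mm (value of joint probe_plunger between 0.0105 and 0.0145 m and z of probe in the frame of test_block between 0.037 and 0.043 m and y of probe in the frame of test_block between -0.006 and 0.006 m and x of probe in the frame of test_block between -0.06 and 0.06 m and angle between probe's own z axis and vertical below 0.1 rad and linear speed of probe below 0.02 m/s); the robot touches nothing.
It fails at once if the hook bears on the pin or the block with more than 14 N (contact force between hook and test_block above 14 N).
It fails at once if the probe bears on the test block with more than 30 N (all its contacts added) (contact force between probe and test_block above 30 N).
It fails at once if a bystander is moved by more than 20 mm (distance of cam_cap0 from where it was at the start of the episode above 0.02 m).
It fails at once if a bystander is moved by more than 20 mm (distance of tappet0 from where it was at the start of the episode above 0.02 m).
It fails at once if a bystander is moved by more than 20 mm (distance of spark_plug0 from where it was at the start of the episode above 0.02 m).
It also fails if it takes over 64 s, if anything falls off the work surface, if the arm or the gripper's body presses on something with over 40 N, if the wrist force passes 120 N, or if a joint passes its speed limit or range.

## Robot

A 6-joint arm with a two-finger parallel gripper is mounted at the origin on a cart in front of the work surface, level with it; the furniture and walls round the work are solid. World frame = base frame: x ahead of the robot, y to its left, z up, the work surface at z = 0. Lengths are in m, angles in rad, forces in N, time in s.
With the tool pointing down it reaches from about 0.35 to 0.975 m from the base axis. Payload 4.9 kg.
Tool frame: the origin (TCP) lies at the very end of the fingers, on their centre line; the grasp point (between the pads) lies 19 mm behind it; z points along the fingers, y is the line along which they close (so a half turn about z gives the same grasp; the last joint's range is limited). The gripper opens to 85 mm and grips with 20 to 120 N. Pads are 22 mm wide; open, the fingers measure 114 mm over their backs; the gripper's body (76 mm by 85 mm) begins 54 mm behind the grasp point. The pads swing forward as they close: fully open they stand 13 mm farther back than shut.
Start: joints at [1.163, 0.053, 1.613, -0, 1.476, -0.119], TCP at [0.178, 0.599, 0.231] pointing down, gripper open.
Joint ranges: [-3.01, 3.01], [-1.01, 2.22], [0.06, 2.58], [-1.02, 4.17], [0.09, 2.62], [-3.14, 3.14]. Speed limits (rad/s): [2.57, 2.57, 3.14, 3.14, 3.14, 3.14].

## Interface

Orientations are given as a unit quaternion [w, x, y, z].
In Python, from plant import manip gives the robot as it stands.
- The arm moves only by the tool move_arm, never from a script. Its argument "plan" is a list that holds one entry, the list of rows, each a list of 7 numbers: the shift along the tool's x, y, z as a fraction of full scale, then the turn, a rotation vector about the tool's x, y, z as a fraction of full scale, then the closure, from 0 (fully open) to 1 (shut). In form: [[[dx, dy, dz, wx, wy, wz, fingers], ...]]. A call has exactly 10 rows; each row shifts and turns the commanded pose from where the row before left it, along the tool's axes as they then stand; what a row does not reach is not made up. Full scale, the value 1, is 0.12 m for a shift and 0.15 rad for a turn. A row lasts 1/8 s, in which the tool goes at most 62.5 mm and 10.7 degrees, less where a joint would pass 70% of its speed; a pose out of reach is approached as far as the arm can. A call with a number of a shift or a turn outside -1 to 1 is refused whole. A call with a gripper value outside its range is refused whole. The fingers move at their own pace and stop on an object; the grip force is fixed at half the most. Time passes only in rows, so rows that do not move let the fingers close, or fill a call up. It gives the time, the measured TCP pose, the force, the opening and the grip force at its end, in the units of the state.
- manip.state(): the state, without advancing time (a new reading comes with each control period).
- manip.grab_frame(name): name is "side" or "top"; returns a dict with "pixels" (384x512x3 uint8, blue, green, red), "depth" (384x512 float32, m along the optical axis (not along the pixel's ray), 0 where there is no reading), "vfov" (degrees; the focal length in pixels is half the picture's height over the tangent of half this angle, whatever the lens; pixels are square), "cx", "cy" (the principal point, pixels), "view" (4x4, takes a point from world to camera coordinates). Camera axes: x right, y down, z forward; pixel columns grow to the right and rows downward; lengths in m; the calibration is good to about 2 mm. A picture is of the moment at which its call begins.
- manip.job_done(): hands the job in; it is judged then, once.
The state is a dict: "time": time; "joint_pos": joint angles; "joint_vel": joint speeds; "joint_efforts": joint torques, N m; "tool_pos": TCP position; "tool_rot": TCP orientation; "contact_force": force on the tool from outside, world axes, zero at the start; "ft_torque": the same for the moment, N m; "gripper_width": opening from 0.0 (shut) to 1.0 (fully open); "grasp_force": force on a finger pad.
Only numpy, scipy, OpenCV 4.12 (cv2) and the standard library are available. Lean on these libraries where they do the work, as an engineer would, in place of code of your own. Each camera call takes 0.05 s, during which the arm holds its last target. There are 200 camera calls.

## Working session

There is one attempt and no reset: what is moved stays moved. The work goes in short steps, Python scripts to look and compute and a tool call to move; the robot and the scene stay as the last step left them, time stands still between calls to the robot, and variables do not carry over. Pictures are saved under pics/ and viewed, at most 10 in all, crops included, and the job is handed in when it is done.

Besides the shell and the picture viewer there is one more tool, called after "Call:" by a JSON object that holds its "fn" and its "kwargs", one argument or row to a line. move_arm: Moves the arm, as the interface text tells. Its arguments: {"type":"object","properties":{"plan":{"type":"array"}},"required":["plan"]}

```bash
mkdir -p pics
cat > h.py <<'E'
import numpy as np, cv2, pickle
from plant import manip
def grab(n,fn):
    f=manip.grab_frame(n); pickle.dump(f,open(f'pics/{fn}.pkl','wb')); cv2.imwrite(f'pics/{fn}.png',f['pixels']); return f
def load(fn): return pickle.load(open(f'pics/{fn}.pkl','rb'))
def K(f):
    fl=f['pixels'].shape[0]/2/np.tan(np.radians(f['vfov'])/2); return fl
def ray(f,u,v):
    V=np.array(f['view']);fl=K(f);d=np.array([(u-f['cx'])/fl,(v-f['cy'])/fl,1]);R=V[:3,:3]
    return -R.T@V[:3,3], R.T@d
def at_z(f,u,v,z):
    o,d=ray(f,u,v); return o+d*(z-o[2])/d[2]
def pd(f,u,v):
    o,d=ray(f,u,v); return o+d*f['depth'][int(round(v)),int(round(u))]
def proj(f,p):
    V=np.array(f['view']);c=V[:3,:3]@np.array(p)+V[:3,3];fl=K(f); return fl*c[0]/c[2]+f['cx'],fl*c[1]/c[2]+f['cy']
def tri(fa,a,fb,b):
    o1,d1=ray(fa,*a);o2,d2=ray(fb,*b);s=np.linalg.lstsq(np.c_[d1,-d2],o2-o1,rcond=None)[0]
    return (o1+d1*s[0]+o2+d2*s[1])/2, np.linalg.norm(o1+d1*s[0]-o2-d2*s[1])
E
python3 - <<'E'
from h import *
a=grab('side','s0');b=grab('top','t0')
for f in(a,b):print(f['vfov'],f['cx'],f['cy'],ray(f,256,192))
cv2.imwrite('pics/both.png',cv2.resize(np.vstack([a['pixels'],b['pixels']]),None,fx=.78,fy=.78))
s=manip.state();print(s)
E
```

```text
55.0179075493698 256.86050726918324 190.29953112218396 (array([ 0.34140252, -0.42301487,  0.6049051 ]), array([ 0.2021821 ,  0.81346118, -0.54537145]))
45.06755642430997 254.40799172415885 188.1166767652142 (array([0.33885475, 0.33689317, 1.28543105]), array([ 0.16048133,  0.01252478, -0.98700108]))
{'time': 0.1, 'joint_pos': array([ 1.16301312e+00,  5.33097148e-02,  1.61416133e+00,  1.96228924e-05,
        1.47601732e+00, -1.19018994e-01]), 'joint_vel': array([-0.00024585, -0.00218659, -0.00218964, -0.00016449,  0.00034885,
       -0.00070554]), 'joint_efforts': array([ 1.90208534e-04, -3.94902527e+01, -3.71363389e+01, -1.06642603e-04,
        3.92511298e-03, -4.05965523e-06]), 'tool_pos': array([0.17775806, 0.59859441, 0.23017149]), 'tool_rot': array([-2.56218682e-04,  1.43881856e-01,  9.89594418e-01, -9.12620393e-04]), 'contact_force': array([0.80575621, 0.76740939, 0.29265892]), 'ft_torque': array([0.01308093, 0.07110896, 0.01297815]), 'grasp_force': 0.0, 'gripper_width': 0.9996890917900029}
```

View pics/both.png

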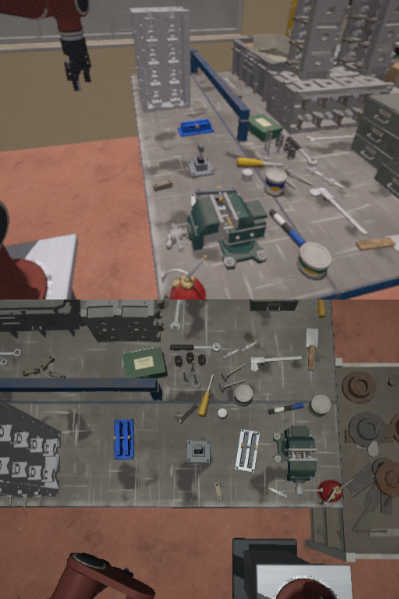

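The stacked overview shows the stand with the probe at about (255,194) in top and (258,205) in side. The grey/aluminium block is at about (317,192) in top, and the blue look-alike at (158,178) is not meant. Next is an enlarged crop to confirm.

Run:
```python
from h import *
a=load('s0');b=load('t0')
A=cv2.resize(a['pixels'][170:270,190:320],None,fx=6,fy=6,interpolation=cv2.INTER_CUBIC)
B=cv2.resize(b['pixels'][150:250,225:355],None,fx=6,fy=6,interpolation=cv2.INTER_CUBIC)
cv2.imwrite('pics/A.png',A);cv2.imwrite('pics/B.png',B)
for p in [(255,194),(317,192),(158,178)]:print(pd(b,*p))
for n,p in zip('sbc',[(255,194),(317,192),(300,192)]):
  q=pd(b,*p);print(proj(a,q))
```

```text
[0.53422428 0.35524735 0.05013758]
[0.54699963 0.18282383 0.00790843]
[0.5856965  0.62951897 0.00891662]
(np.float64(255.71035920319326), np.float64(202.49256346046351))
(np.float64(278.50092781267523), np.float64(257.65651945868126))
(np.float64(273.4738862453929), np.float64(247.76793481640692))
```

View pics/A.png

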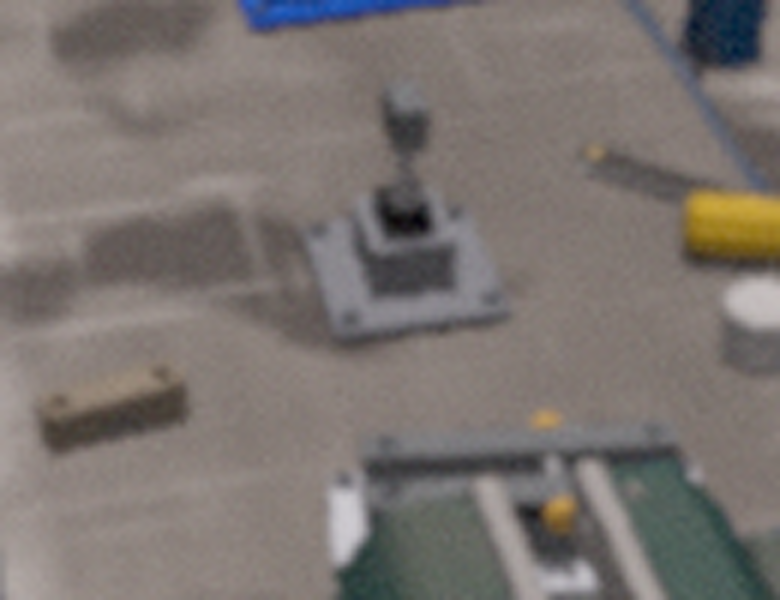

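View pics/B.png

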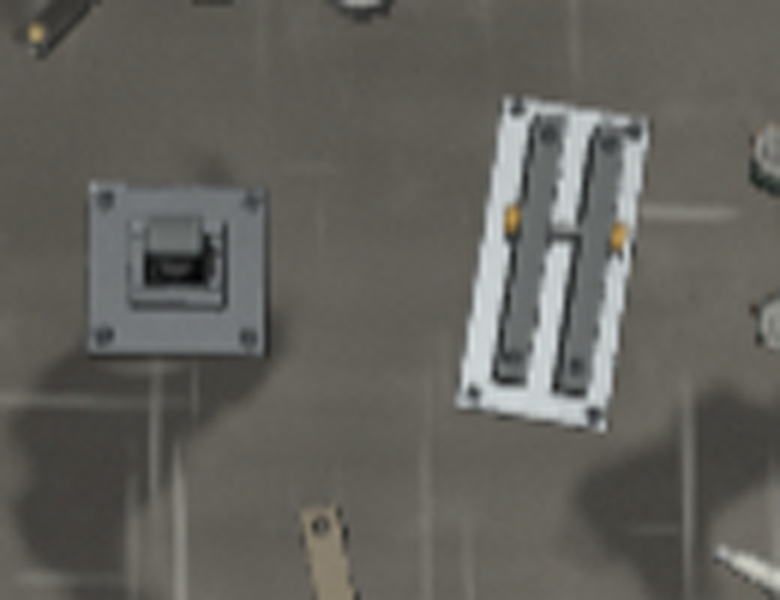

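Confirmed: the block at top (317,192) is grey/aluminium with brass nuts, at crop px (513,219) and (619,237). The blue one is only a look-alike. The head's top face is at B-crop (150–205, 215–258), and in the side crop at (385–428, 85–155). I'll measure these now.

Run:
```python
from h import *
np.set_printoptions(precision=4,suppress=True)
a=load('s0');b=load('t0')
cr=lambda x,y,ox,oy:((x+.5)/6-.5+ox,(y+.5)/6-.5+oy)
T=lambda x,y:cr(x,y,225,150); S=lambda x,y:cr(x,y,190,170)
# head top centre tri
print('head',tri(b,T(177,238),a,S(404,95)))
def cloud(f,u0,u1,v0,v1):
    P=[pd(f,u,v) for v in range(v0,v1) for u in range(u0,u1) if f['depth'][v,u]>0]; return np.array(P)
for n,f,r in(('top',b,(240,272,175,215)),('side',a,(245,270,180,212))):
    P=cloud(f,*r); m=(P[:,2]>.08)&(P[:,2]<.12); Q=P[m]; print(n,len(Q),Q.mean(0),Q.min(0),Q.max(0))
    m=(P[:,2]>.028)&(P[:,2]<.04);print('  pocket rim',m.sum(),P[m].mean(0),P[m].min(0),P[m].max(0))
def quad(pts,z):
    w=np.array([at_z(b,*T(*p),z) for p in pts]);return w
w=quad([(503,95),(650,120),(605,432),(457,406)],.008)
print('base',w.mean(0),np.linalg.norm(np.diff(w,axis=0),axis=1),[np.arctan2(*(w[i]-w[j])[[1,0]]) for i,j in((0,3),(1,2))])
w=quad([(89,182),(268,187),(266,355),(88,352)],.008);print('stand foot',w.mean(0),[np.arctan2(*(w[i]-w[j])[[1,0]]) for i,j in((0,3),(1,2))])
P=cloud(b,295,340,160,225);Q=P[(P[:,2]>.036)&(P[:,2]<.045)][:,:2]
r=cv2.minAreaRect(Q.astype(np.float32)*1000);print('rails',len(Q),Q.mean(0),r)
for n,p in(('nutL',(513,219)),('nutR',(619,237))):print(n,at_z(b,*T(*p),.036))
print('pin',at_z(b,*T(566,236),.036), 'side nut z chk',tri(b,T(619,237),a,S(559,514)),tri(b,T(513,215),a,S(546,418)))
```

```text
head (array([0.5381, 0.357 , 0.1019]), np.float64(0.0009155398243271069))
top 68 [0.5374 0.3581 0.098 ] [0.5301 0.3467 0.0848] [0.5455 0.3702 0.1065]
  pocket rim 104 [0.5327 0.3584 0.0337] [0.5198 0.339  0.0285] [0.5569 0.3801 0.0399]
side 79 [0.5365 0.355  0.0929] [0.5298 0.3464 0.0803] [0.5466 0.3732 0.1013]
  pocket rim 100 [0.5364 0.3535 0.034 ] [0.5182 0.3379 0.0297] [0.5575 0.3837 0.04  ]
base [0.5436 0.1832 0.008 ] [0.0696 0.1486 0.0689] [np.float64(-0.1576246313070634), np.float64(-0.16289146295690907)]
stand foot [0.5399 0.3581 0.008 ] [np.float64(0.004689681252873315), np.float64(-0.012107483544087035)]
rails 454 [0.5424 0.1834] ((542.8270874023438, 183.59310913085938), (53.98561477661133, 123.80097198486328), 79.3476333618164)
nutL [0.5588 0.2048 0.036 ]
nutR [0.5506 0.1568 0.036 ]
pin [0.551  0.1808 0.036 ] side nut z chk (array([0.5491, 0.1573, 0.0382]), np.float64(0.00214893270344828)) (array([0.5585, 0.2057, 0.0428]), np.float64(0.0018624186205660252))
```

Call:
{"fn": "move_arm", "kwargs": {
  "plan": [
    [[0, 0, 0, 0, 0, 0.854, 0], [0, 0, 0, 0, 0, 0.854, 0], [0, 0, 0, 0, 0, 0.854, 0], [0, 0, 0, 0, 0, 0.854, 0], [0, 0, 0, 0, 0, 0.854, 0], [0, 0, 0, 0, 0, 0.854, 0], [0, 0, 0, 0, 0, 0.854, 0], [0, 0, 0, 0, 0, 0.854, 0], [0, 0, 0, 0, 0, 0.854, 0], [0, 0, 0, 0, 0, 0.854, 0]]
  ]
}}

```text
time: 1.35
tool_pos: [0.1779, 0.5988, 0.2306]
tool_rot: [0.0, 0.708, 0.706, -0.001]
contact_force: [0.4, -0.3, -0.6]
gripper_width: 1.004
grasp_force: 0.0
```

Call:
{"fn": "move_arm", "kwargs": {
  "plan": [
    [[-0.224, 0.332, 0, 0, 0, 0, 0], [-0.224, 0.332, 0, 0, 0, 0, 0], [-0.224, 0.332, 0, 0, 0, 0, 0], [-0.224, 0.332, 0, 0, 0, 0, 0], [-0.224, 0.332, 0, 0, 0, 0, 0], [-0.224, 0.332, 0, 0, 0, 0, 0], [-0.224, 0.332, 0, 0, 0, 0, 0], [-0.224, 0.332, 0, 0, 0, 0, 0], [-0.224, 0.336, 0, 0, 0, 0, 0], [0, 0, 0, 0, 0, 0, 0]]
  ]
}}

```text
time: 2.6
tool_pos: [0.5392, 0.3553, 0.2304]
tool_rot: [0.0, 0.708, 0.706, -0.001]
contact_force: [-0.3, 0.8, 0.6]
gripper_width: 1.0
grasp_force: 0.0
```

Call:
{"fn": "move_arm", "kwargs": {
  "plan": [
    [[0.01, -0.015, 0.21, 0, 0, 0, 0], [0, 0, 0.21, 0, 0, 0, 0], [0, 0, 0.21, 0, 0, 0, 0], [0, 0, 0.21, 0, 0, 0, 0], [0, 0, 0.21, 0, 0, 0, 0], [0, 0, 0.1, 0, 0, 0, 0], [0, 0, 0.1, 0, 0, 0, 0], [0, 0, 0, 0, 0, 0, 0], [0, 0, 0, 0, 0, 0, 0], [0, 0, 0, 0, 0, 0, 0]]
  ]
}}

```text
time: 3.85
tool_pos: [0.5362, 0.359, 0.0825]
tool_rot: [0.0, 0.707, 0.707, 0.001]
contact_force: [0.9, 0.1, -0.0]
gripper_width: 0.999
grasp_force: 0.0
```

Run:
```python
from h import *
a=grab('side','s1');b=grab('top','t1')
A=cv2.resize(a['pixels'][140:240,205:305],None,fx=4,fy=4,interpolation=cv2.INTER_CUBIC)
B=cv2.resize(b['pixels'][150:250,205:305],None,fx=4,fy=4,interpolation=cv2.INTER_CUBIC)
cv2.imwrite('pics/C.png',np.hstack([A,B]));print(manip.state()['tool_pos'])
```

```text
[0.53594376 0.35893613 0.08214708]
```

View pics/C.png

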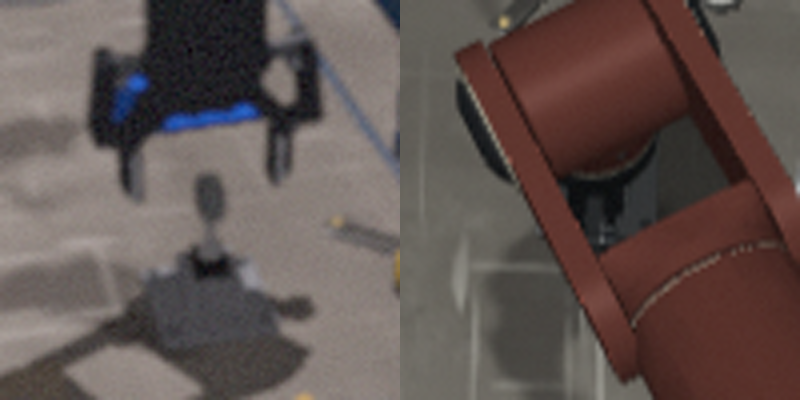

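The crop shows the head at (208,195), midway between the finger tips at (133,190) and (280,180), as wanted. I'll go down 2 mm and close.

Call:
{"fn": "move_arm", "kwargs": {
  "plan": [
    [[-0.01, 0.005, 0.017, 0, 0, 0, 0], [0, 0, 0, 0, 0, 0, 1], [0, 0, 0, 0, 0, 0, 1], [0, 0, 0, 0, 0, 0, 1], [0, 0, 0, 0, 0, 0, 1], [0, 0, 0, 0, 0, 0, 1], [0, 0, 0, 0, 0, 0, 1], [0, 0, 0, 0, 0, 0, 1], [0, 0, 0, 0, 0, 0, 1], [0, 0, 0, 0, 0, 0, 1]]
  ]
}}

```text
time: 5.2
tool_pos: [0.5365, 0.3576, 0.0795]
tool_rot: [0.0, 0.707, 0.707, 0.0]
contact_force: [3.6, 0.2, -0.2]
gripper_width: 0.171
grasp_force: 61.9
```

Call:
{"fn": "move_arm", "kwargs": {
  "plan": [
    [[0, 0, -0.05, 0, 0, 0, 1], [0, 0, -0.1, 0, 0, 0, 1], [0, 0, -0.1, 0, 0, 0, 1], [0, 0, -0.1, 0, 0, 0, 1], [0, 0, -0.15, 0, 0, 0, 1], [0, 0, -0.2, 0, 0, 0, 1], [0, 0, -0.3, 0, 0, 0, 1], [0, 0, -0.3, 0, 0, 0, 1], [0, 0, -0.3, 0, 0, 0, 1], [0, 0, -0.3, 0, 0, 0, 1]]
  ]
}}

```text
time: 6.45
tool_pos: [0.5355, 0.3575, 0.3095]
tool_rot: [-0.0, 0.707, 0.708, 0.0]
contact_force: [0.8, -1.1, -2.4]
gripper_width: 0.175
grasp_force: 61.7
```

Call:
{"fn": "move_arm", "kwargs": {
  "plan": [
    [[-0.231, -0.096, -0.158, 0, 0, 0, 1], [-0.231, -0.096, -0.158, 0, 0, 0, 1], [-0.231, -0.096, -0.158, 0, 0, 0, 1], [-0.231, -0.096, -0.158, 0, 0, 0, 1], [-0.231, -0.096, -0.158, 0, 0, 0, 1], [-0.231, -0.096, -0.158, 0, 0, 0, 1], [-0.231, -0.096, -0.158, 0, 0, 0, 1], [-0.231, -0.096, -0.158, 0, 0, 0, 1], [-0.231, -0.096, -0.158, 0, 0, 0, 1], [-0.231, -0.096, -0.158, 0, 0, 0, 1]]
  ]
}}

```text
time: 7.7
tool_pos: [0.4197, 0.0796, 0.4985]
tool_rot: [0.0, 0.707, 0.708, 0.0]
contact_force: [0.7, -0.9, -1.4]
gripper_width: 0.173
grasp_force: 61.6
```

Call:
{"fn": "move_arm", "kwargs": {
  "plan": [
    [[0, 0, 0, 0, -0.8, 0, 1], [0, 0, 0, 0, -0.8, 0, 1], [0, 0, 0, 0, -0.8, 0, 1], [0, 0, 0, 0, -0.8, 0, 1], [0, 0, 0, 0, -0.8, 0, 1], [0, 0, 0, 0, -0.8, 0, 1], [0, 0, 0, 0, -0.8, 0, 1], [0, 0, 0, 0, 0, 0, 1], [0, 0, 0, 0, 0, 0, 1], [0, 0, 0, 0, 0, 0, 1]]
  ]
}}

```text
time: 8.95
tool_pos: [0.421, 0.0798, 0.4982]
tool_rot: [0.288, 0.646, 0.646, -0.287]
contact_force: [-0.0, -0.5, -1.7]
gripper_width: 0.173
grasp_force: 61.7
```

Run:
```python
from h import *
a=grab('side','s2');s=manip.state();print(s['tool_pos'],s['tool_rot'],proj(a,s['tool_pos']))
u,v=map(int,proj(a,s['tool_pos']))
v0=max(v-30,0);A=a['pixels'][v0:v0+110,max(u-70,0):u+70]
print(v0,u-70);cv2.imwrite('pics/D.png',cv2.resize(A,None,fx=5,fy=5,interpolation=cv2.INTER_CUBIC))
```

```text
[0.4210446  0.07974323 0.49803249] [ 0.28837744  0.64626232  0.64556152 -0.28711287] (np.float64(223.3900126793579), np.float64(49.38982185114065))
19 153
```

View pics/D.png

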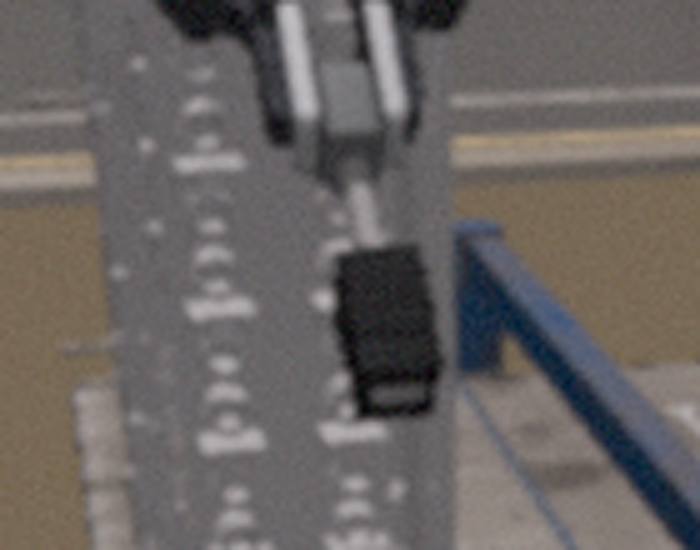

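The underside is visible at crop px (357–437, 375–415), with the steel leg at (372–425, 395). That is nearly symmetric, so the opening direction isn't clear from this view. The stop position on the pin will tell: about pin+0.5 mm if the hook is the right way round, about 9.5 mm short if reversed. I'll untilt and align to the block yaw (−0.164).

Call:
{"fn": "move_arm", "kwargs": {
  "plan": [
    [[0, 0, 0, 0, 0.8, 0, 1], [0, 0, 0, 0, 0.8, 0, 1], [0, 0, 0, 0, 0.8, 0, 1], [0, 0, 0, 0, 0.8, 0, 1], [0, 0, 0, 0, 0.8, 0, 1], [0, 0, 0, 0, 0.8, 0, 1], [0, 0, 0, 0, 0.8, 0, 1], [0, 0, 0, 0, 0, 0.55, 1], [0, 0, 0, 0, 0, 0.54, 1], [0, 0, 0, 0, 0, 0, 1]]
  ]
}}

```text
time: 10.25
tool_pos: [0.421, 0.0797, 0.4976]
tool_rot: [0.0, 0.762, 0.647, 0.0]
contact_force: [-0.1, 0.2, -1.6]
gripper_width: 0.176
grasp_force: 61.6
```

```bash
cat >> h.py <<'E'
from scipy.spatial.transform import Rotation as Ro
C=np.array([.5431,.1833]);Y=-.164
def rep(target_bx=None,by=0,z=None):
    s=manip.state();p=s['tool_pos'];q=s['tool_rot'];R=Ro.from_quat([q[1],q[2],q[3],q[0]]).as_matrix()
    ex=np.array([np.cos(Y),np.sin(Y)]);ey=np.array([-np.sin(Y),np.cos(Y)])
    d=p[:2]-C;print('t',s['time'],'block xy mm',1e3*d@ex,1e3*d@ey,'z',p[2],'F',s['contact_force'],'Fx_b',s['contact_force'][:2]@ex,'yaw',np.arctan2(R[1,1],R[0,1]),'tilt',R[2,:2])
    if target_bx is not None:
        w=np.r_[C+ex*target_bx+ey*by,z]-p; print('units',R.T@w/.12)
E
python3 -c "
from h import *
np.set_printoptions(precision=4,suppress=True)
rep(-.038,0,.16)"
```

```text
t 10.25 block xy mm -103.52372058573881 -122.13098362485047 z 0.4975874235605293 F [-0.1431  0.1606 -1.6123] Fx_b -0.16736874470834348 yaw -0.1627098189301227 tilt [0.0001 0.0013]
units [1.0168 0.5438 2.814 ]
```

Call:
{"fn": "move_arm", "kwargs": {
  "plan": [
    [[0.254, 0.19, 0.2, 0, 0, 0, 1], [0.254, 0.19, 0.2, 0, 0, 0, 1], [0.254, 0.19, 0.2, 0, 0, 0, 1], [0.254, 0.19, 0.2, 0, 0, 0, 1], [0, 0, 0.4, 0, 0, 0, 1], [0, 0, 0.4, 0, 0, 0, 1], [0, 0, 0.4, 0, 0, 0, 1], [0, 0, 0.4, 0, 0, 0, 1], [0, 0, 0.3, 0, 0, 0, 1], [0, 0, 0.1, 0, 0, 0, 1]]
  ]
}}

```text
time: 11.5
tool_pos: [0.5293, 0.1853, 0.158]
tool_rot: [-0.001, 0.762, 0.648, -0.002]
contact_force: [-0.6, -0.4, -1.2]
gripper_width: 0.172
grasp_force: 61.6
```

Run:
```python
from h import *
np.set_printoptions(precision=4,suppress=True)
rep(-.012,0,.116)
a=grab('side','s3');b=grab('top','t3');s=manip.state();p=s['tool_pos']
u,v=map(int,proj(a,p-[0,0,.04]));A=cv2.resize(a['pixels'][v-45:v+45,u-50:u+50],None,fx=4,fy=4,interpolation=cv2.INTER_CUBIC)
u,v=map(int,proj(b,p-[0,0,.04]));B=cv2.resize(b['pixels'][v-45:v+45,u-50:u+50],None,fx=4,fy=4,interpolation=cv2.INTER_CUBIC)
cv2.imwrite('pics/E.png',np.hstack([A,B]))
```

```text
t 11.5 block xy mm -13.909925568081361 -0.2592925859553444 z 0.15803724080091078 F [-0.6233 -0.3744 -1.2176] Fx_b -0.5538558503429043 yaw -0.16161587709711997 tilt [-0.0018 -0.0044]
units [0.0028 0.0175 0.3502]
```

View pics/E.png

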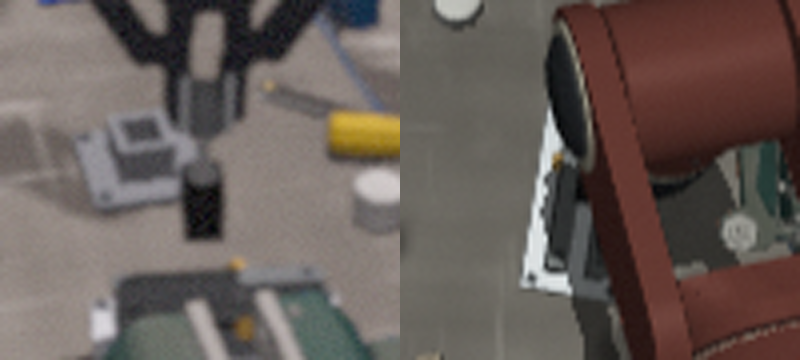

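The probe hangs over the block at left px (203,205), with the far nut at (238,263). The pocket of the stand is empty. Going down now.

Call:
{"fn": "move_arm", "kwargs": {
  "plan": [
    [[0, 0.015, 0.1, 0, 0, 0, 1], [0, 0, 0.1, 0, 0, 0, 1], [0, 0, 0.08, 0, 0, 0, 1], [0, 0, 0.05, 0, 0, 0, 1], [0, 0, 0.03, 0, 0, 0, 1], [0, 0, 0.02, 0, 0, 0, 1], [0, 0, 0.02, 0, 0, 0, 1], [0, 0, 0.02, 0, 0, 0, 1], [0, 0, 0, 0, 0, 0, 1], [0, 0, 0, 0, 0, 0, 1]]
  ]
}}

```text
time: 12.85
tool_pos: [0.533, 0.1856, 0.1111]
tool_rot: [0.0, 0.762, 0.647, 0.0]
contact_force: [-0.8, 0.6, 2.7]
gripper_width: 0.166
grasp_force: 62.1
```

```bash
python3 -c "
from h import *
np.set_printoptions(precision=4,suppress=True)
rep(-.012,0,.0965)"
```

```text
t 12.85 block xy mm -10.372605971776135 0.5715251316462506 z 0.11111922234470199 F [-0.8397  0.6424  2.6715] Fx_b -0.9332838207518581 yaw -0.16246874598249356 tilt [0.0002 0.0007]
units [-0.0048 -0.0137  0.1218]
```

Call:
{"fn": "move_arm", "kwargs": {
  "plan": [
    [[0, 0, 0.015, 0, 0, 0, 1], [0, 0, 0.015, 0, 0, 0, 1], [0, 0, 0.015, 0, 0, 0, 1], [0, 0, 0.015, 0, 0, 0, 1], [0, 0, 0.015, 0, 0, 0, 1], [0, 0, 0.015, 0, 0, 0, 1], [0, 0, 0.01, 0, 0, 0, 1], [0, 0, 0, 0, 0, 0, 1], [0, 0, 0, 0, 0, 0, 1], [0, 0, 0, 0, 0, 0, 1]]
  ]
}}

```text
time: 14.1
tool_pos: [0.5332, 0.1855, 0.099]
tool_rot: [0.0, 0.762, 0.647, 0.0]
contact_force: [0.7, 0.1, 5.8]
gripper_width: 0.173
grasp_force: 62.5
```

```bash
python3 -c "
from h import *
np.set_printoptions(precision=4,suppress=True)
rep(-.012,0,.0965)"
```

```text
t 14.1 block xy mm -10.160947319758137 0.5509505473447464 z 0.09902844064076673 F [0.7381 0.1457 5.8075] Fx_b 0.7044257154543384 yaw -0.16252054670603167 tilt [0.0003 0.0011]
units [-0.0046 -0.0154  0.0211]
```

Call:
{"fn": "move_arm", "kwargs": {
  "plan": [
    [[0, 0, 0.01, 0, 0, 0, 1], [0, 0, 0.01, 0, 0, 0, 1], [0, 0, 0, 0, 0, 0, 1], [0, 0, 0, 0, 0, 0, 1], [0, 0, 0, 0, 0, 0, 1], [0, 0.01, 0, 0, 0, 0, 1], [0, 0.01, 0, 0, 0, 0, 1], [0, 0.01, 0, 0, 0, 0, 1], [0, 0.01, 0, 0, 0, 0, 1], [0, 0, 0, 0, 0, 0, 1]]
  ]
}}

```text
time: 15.35
tool_pos: [0.5359, 0.1851, 0.0957]
tool_rot: [-0.002, 0.762, 0.647, -0.001]
contact_force: [-4.5, 0.4, 6.8]
gripper_width: 0.177
grasp_force: 62.5
```

```bash
python3 -c "
from h import *
np.set_printoptions(precision=4,suppress=True)
rep(-.012,0,.0965)"
```

```text
t 15.35 block xy mm -7.416212809034029 0.6119021105053386 z 0.09568381364456044 F [-4.4981  0.43    6.7587] Fx_b -4.507945386726516 yaw -0.16248284590969392 tilt [-0.0001 -0.0043]
units [-0.005  -0.0382 -0.0066]
```

Call:
{"fn": "move_arm", "kwargs": {
  "plan": [
    [[0, 0, 0, 0, 0, 0, 1], [0, 0, 0, 0, 0, 0, 1], [0, 0.007, 0, 0, 0, 0, 1], [0, 0.007, 0, 0, 0, 0, 1], [0, 0, 0, 0, 0, 0, 1], [0, 0, 0, 0, 0, 0, 1], [0, 0, 0, 0, 0, 0, 1], [0, 0, 0, 0, 0, 0, 1], [0, 0, 0, 0, 0, 0, 1], [0, 0, 0, 0, 0, 0, 1]]
  ]
}}

```text
time: 16.6
tool_pos: [0.5375, 0.1849, 0.0957]
tool_rot: [-0.002, 0.762, 0.647, -0.001]
contact_force: [-4.2, 1.4, 7.2]
gripper_width: 0.172
grasp_force: 62.5
```

```bash
python3 -c "
from h import *
np.set_printoptions(precision=4,suppress=True)
rep(-.012,0,.0965)"
```

```text
t 16.6 block xy mm -5.810197180473132 0.6561069771497622 z 0.0957022288666117 F [-4.2161  1.4085  7.1827] Fx_b -4.3895296012588405 yaw -0.16245073786851713 tilt [ 0.     -0.0044]
units [-0.0054 -0.0516 -0.0064]
```

Call:
{"fn": "move_arm", "kwargs": {
  "plan": [
    [[0, 0.005, 0, 0, 0, 0, 1], [0, 0.005, 0, 0, 0, 0, 1], [0, 0.005, 0, 0, 0, 0, 1], [0, 0.005, 0, 0, 0, 0, 1], [0, 0.005, 0, 0, 0, 0, 1], [0, 0.005, 0, 0, 0, 0, 1], [0, 0.003, 0, 0, 0, 0, 1], [0, 0, 0, 0, 0, 0, 1], [0, 0, 0, 0, 0, 0, 1], [0, 0, 0, 0, 0, 0, 1]]
  ]
}}

```text
time: 17.85
tool_pos: [0.5413, 0.1843, 0.0957]
tool_rot: [-0.002, 0.762, 0.647, -0.001]
contact_force: [-4.7, 0.6, 6.7]
gripper_width: 0.17
grasp_force: 62.5
```

```bash
python3 -c "
from h import *
np.set_printoptions(precision=4,suppress=True)
rep(-.012,0,.0965)"
```

```text
t 17.85 block xy mm -1.9092019578825743 0.6915115203375659 z 0.09566674423554106 F [-4.7343  0.5504  6.6708] Fx_b -4.760627274331491 yaw -0.16249138127657142 tilt [ 0.0001 -0.0046]
units [-0.0056 -0.0841 -0.0066]
```

Still only friction. Continuing with 3 mm steps.

Call:
{"fn": "move_arm", "kwargs": {
  "plan": [
    [[0, 0.005, 0, 0, 0, 0, 1], [0, 0.005, 0, 0, 0, 0, 1], [0, 0.005, 0, 0, 0, 0, 1], [0, 0.005, 0, 0, 0, 0, 1], [0, 0.005, 0, 0, 0, 0, 1], [0, 0, 0, 0, 0, 0, 1], [0, 0, 0, 0, 0, 0, 1], [0, 0, 0, 0, 0, 0, 1], [0, 0, 0, 0, 0, 0, 1], [0, 0, 0, 0, 0, 0, 1]]
  ]
}}

```text
time: 19.1
tool_pos: [0.5443, 0.1838, 0.0957]
tool_rot: [-0.002, 0.762, 0.647, -0.001]
contact_force: [-5.2, -0.1, 6.6]
gripper_width: 0.173
grasp_force: 62.5
```

```bash
python3 -c "
from h import *
np.set_printoptions(precision=4,suppress=True)
rep(-.012,0,.0965)"
```

```text
t 19.1 block xy mm 1.105390392880878 0.727655587568169 z 0.0956859274823775 F [-5.1727 -0.0595  6.5581] Fx_b -5.093579422408044 yaw -0.16241853848380136 tilt [ 0.0001 -0.0045]
units [-0.0059 -0.1093 -0.0063]
```

Call:
{"fn": "move_arm", "kwargs": {
  "plan": [
    [[0, 0.005, 0, 0, 0, 0, 1], [0, 0.005, 0, 0, 0, 0, 1], [0, 0.005, 0, 0, 0, 0, 1], [0, 0.005, 0, 0, 0, 0, 1], [0, 0.005, 0, 0, 0, 0, 1], [0, 0, 0, 0, 0, 0, 1], [0, 0, 0, 0, 0, 0, 1], [0, 0, 0, 0, 0, 0, 1], [0, 0, 0, 0, 0, 0, 1], [0, 0, 0, 0, 0, 0, 1]]
  ]
}}

```text
time: 20.35
tool_pos: [0.5473, 0.1833, 0.0957]
tool_rot: [-0.002, 0.762, 0.647, -0.001]
contact_force: [-5.0, -0.1, 5.9]
gripper_width: 0.171
grasp_force: 62.5
```

```bash
python3 -c "
from h import *
np.set_printoptions(precision=4,suppress=True)
rep(-.012,0,.0965)"
```

```text
t 20.35 block xy mm 4.1274501498668315 0.6991201797538777 z 0.09569649239621282 F [-5.0046 -0.095   5.9278] Fx_b -4.9219514640305055 yaw -0.16250312412938822 tilt [ 0.0001 -0.0045]
units [-0.0056 -0.1344 -0.0061]
```

Call:
{"fn": "move_arm", "kwargs": {
  "plan": [
    [[0, 0.005, 0, 0, 0, 0, 1], [0, 0.005, 0, 0, 0, 0, 1], [0, 0.005, 0, 0, 0, 0, 1], [0, 0.005, 0, 0, 0, 0, 1], [0, 0.005, 0, 0, 0, 0, 1], [0, 0, 0, 0, 0, 0, 1], [0, 0, 0, 0, 0, 0, 1], [0, 0, 0, 0, 0, 0, 1], [0, 0, 0, 0, 0, 0, 1], [0, 0, 0, 0, 0, 0, 1]]
  ]
}}

```text
time: 21.6
tool_pos: [0.5502, 0.1829, 0.0957]
tool_rot: [-0.002, 0.762, 0.647, -0.001]
contact_force: [-4.6, 1.7, 7.0]
gripper_width: 0.169
grasp_force: 62.5
```

```bash
python3 -c "
from h import *
np.set_printoptions(precision=4,suppress=True)
rep(-.012,0,.0965)"
```

```text
t 21.6 block xy mm 7.120659232822586 0.7448409775617902 z 0.09571967385563568 F [-4.582   1.6602  7.0032] Fx_b -4.791536791895794 yaw -0.1624417009410909 tilt [ 0.0002 -0.0044]
units [-0.006  -0.1594 -0.0058]
```

Well past the reversed-hook stop, so the orientation is right. Contact should come at about 10.5 mm.

Call:
{"fn": "move_arm", "kwargs": {
  "plan": [
    [[0, 0.005, 0, 0, 0, 0, 1], [0, 0.005, 0, 0, 0, 0, 1], [0, 0.005, 0, 0, 0, 0, 1], [0, 0.004, 0, 0, 0, 0, 1], [0, 0.004, 0, 0, 0, 0, 1], [0, 0, 0, 0, 0, 0, 1], [0, 0, 0, 0, 0, 0, 1], [0, 0, 0, 0, 0, 0, 1], [0, 0, 0, 0, 0, 0, 1], [0, 0, 0, 0, 0, 0, 1]]
  ]
}}

```text
time: 22.85
tool_pos: [0.5529, 0.1824, 0.0957]
tool_rot: [-0.002, 0.762, 0.647, -0.001]
contact_force: [-4.9, 0.3, 6.8]
gripper_width: 0.17
grasp_force: 62.5
```

```bash
python3 -c "
from h import *
np.set_printoptions(precision=4,suppress=True)
rep(-.012,0,.0965)"
```

```text
t 22.85 block xy mm 9.842427101832682 0.7451962815997613 z 0.0956807918795587 F [-4.9243  0.2704  6.7922] Fx_b -4.902404482531589 yaw -0.162455623624873 tilt [ 0.0001 -0.0045]
units [-0.0059 -0.1821 -0.006 ]
```

Call:
{"fn": "move_arm", "kwargs": {
  "plan": [
    [[0, 0.004, 0, 0, 0, 0, 1], [0, 0.004, 0, 0, 0, 0, 1], [0, 0.004, 0, 0, 0, 0, 1], [0, 0.004, 0, 0, 0, 0, 1], [0, 0, 0, 0, 0, 0, 1], [0, 0, 0, 0, 0, 0, 1], [0, 0, 0, 0, 0, 0, 1], [0, 0, 0, 0, 0, 0, 1], [0, 0, 0, 0, 0, 0, 1], [0, 0, 0, 0, 0, 0, 1]]
  ]
}}

```text
time: 24.1
tool_pos: [0.5546, 0.1821, 0.0956]
tool_rot: [-0.002, 0.762, 0.647, -0.002]
contact_force: [-5.9, 0.4, 7.5]
gripper_width: 0.176
grasp_force: 62.5
```

```bash
python3 -c "
from h import *
np.set_printoptions(precision=4,suppress=True)
rep(-.012,0,.0965)"
```

```text
t 24.1 block xy mm 11.529719150683022 0.738568553827785 z 0.09562371012999181 F [-5.8741  0.4346  7.5113] Fx_b -5.866210901564191 yaw -0.16242680041744717 tilt [ 0.0001 -0.0052]
units [-0.0058 -0.1961 -0.0063]
```

Call:
{"fn": "move_arm", "kwargs": {
  "plan": [
    [[0, 0.004, 0, 0, 0, 0, 1], [0, 0.004, 0, 0, 0, 0, 1], [0, 0, 0, 0, 0, 0, 1], [0, 0, 0, 0, 0, 0, 1], [0, 0, 0, 0, 0, 0, 1], [0, 0, 0, 0, 0, 0, 1], [0, 0, 0, 0, 0, 0, 1], [0, 0, 0, 0, 0, 0, 1], [0, 0, 0, 0, 0, 0, 1], [0, 0, 0, 0, 0, 0, 1]]
  ]
}}

```text
time: 25.35
tool_pos: [0.5553, 0.182, 0.0955]
tool_rot: [-0.002, 0.762, 0.647, -0.002]
contact_force: [-5.2, 0.5, 6.0]
gripper_width: 0.171
grasp_force: 62.0
```

```bash
python3 -c "
from h import *
np.set_printoptions(precision=4,suppress=True)
rep(-.012,0,.0965)"
```

```text
t 25.35 block xy mm 12.204252540394327 0.6736888609961086 z 0.09545204151672339 F [-5.2131  0.4882  6.0139] Fx_b -5.222870962095256 yaw -0.16247851266234795 tilt [-0.0002 -0.0059]
units [-0.0053 -0.2018 -0.0075]
```

Call:
{"fn": "move_arm", "kwargs": {
  "plan": [
    [[0, 0.004, 0, 0, 0, 0, 1], [0, 0.004, 0, 0, 0, 0, 1], [0, 0, 0, 0, 0, 0, 1], [0, 0, 0, 0, 0, 0, 1], [0, 0, 0, 0, 0, 0, 1], [0, 0, 0, 0, 0, 0, 1], [0, 0, 0, 0, 0, 0, 1], [0, 0, 0, 0, 0, 0, 1], [0, 0, 0, 0, 0, 0, 1], [0, 0, 0, 0, 0, 0, 1]]
  ]
}}

```text
time: 26.6
tool_pos: [0.5555, 0.1819, 0.0953]
tool_rot: [-0.003, 0.762, 0.647, -0.003]
contact_force: [-8.2, 1.3, 8.3]
gripper_width: 0.174
grasp_force: 62.2
```

```bash
python3 -c "
from h import *
np.set_printoptions(precision=4,suppress=True)
rep(-.012,0,.0965);print(manip.state()['ft_torque'])"
```

```text
t 26.6 block xy mm 12.443981325546694 0.6682334503116109 z 0.09531650521197405 F [-8.1759  1.2993  8.3336] Fx_b -8.278330964243775 yaw -0.16235573326910546 tilt [-0.0004 -0.0078]
units [-0.0052 -0.2038 -0.0083]
[0.262  1.7714 0.0049]
```

Firm contact at 8 N total, about 3.5 N of it on the hook. I'll ease the push and let the head up by 3 mm.

Call:
{"fn": "move_arm", "kwargs": {
  "plan": [
    [[0, -0.007, 0, 0, 0, 0, 1], [0, -0.006, 0, 0, 0, 0, 1], [0, -0.003, -0.005, 0, 0, 0, 1], [0, 0, -0.005, 0, 0, 0, 1], [0, 0, -0.005, 0, 0, 0, 1], [0, 0, -0.005, 0, 0, 0, 1], [0, 0, -0.005, 0, 0, 0, 1], [0, 0, 0, 0, 0, 0, 1], [0, 0, 0, 0, 0, 0, 1], [0, 0, 0, 0, 0, 0, 1]]
  ]
}}

```text
time: 27.85
tool_pos: [0.5552, 0.1819, 0.0983]
tool_rot: [-0.001, 0.762, 0.647, -0.001]
contact_force: [-4.7, 2.0, 4.0]
gripper_width: 0.17
grasp_force: 61.7
```

```bash
python3 -c "
from h import *
np.set_printoptions(precision=4,suppress=True)
rep(-.012,0,.0965)"
```

```text
t 27.85 block xy mm 12.12141559105099 0.5932169337600302 z 0.09831630439356795 F [-4.7013  1.9956  3.9538] Fx_b -4.963990710741314 yaw -0.16255508771046603 tilt [-0.     -0.0036]
units [-0.0047 -0.201   0.0159]
```

Call:
{"fn": "move_arm", "kwargs": {
  "plan": [
    [[0, 0, -0.005, 0, 0, 0, 1], [0, 0, -0.005, 0, 0, 0, 1], [0, 0, 0, 0, 0, 0, 1], [0, 0, 0, 0, 0, 0, 1], [0, 0, 0, 0, 0, 0, 1], [0, 0, 0, 0, 0, 0, 1], [0, 0, 0, 0, 0, 0, 1], [0, 0, 0, 0, 0, 0, 1], [0, 0, 0, 0, 0, 0, 1], [0, 0, 0, 0, 0, 0, 1]]
  ]
}}

```text
time: 29.1
tool_pos: [0.5551, 0.1818, 0.099]
tool_rot: [-0.001, 0.762, 0.647, -0.001]
contact_force: [-4.5, 3.0, 0.7]
gripper_width: 0.172
grasp_force: 61.2
```

```bash
python3 -c "
from h import *
np.set_printoptions(precision=4,suppress=True)
rep(-.012,0,.0965)"
```

```text
t 29.1 block xy mm 12.078140095074959 0.5218032991689999 z 0.09901801564672916 F [-4.538   2.9719  0.6987] Fx_b -4.962318127781768 yaw -0.1625030596241036 tilt [-0.0001 -0.0035]
units [-0.004  -0.2006  0.0217]
```

The vertical force fell to nearly 0 while z hardly rose, so the hook is caught. Easing sideways, then releasing.

Call:
{"fn": "move_arm", "kwargs": {
  "plan": [
    [[0, -0.007, 0, 0, 0, 0, 1], [0, -0.007, 0, 0, 0, 0, 1], [0, 0, 0, 0, 0, 0, 1], [0, 0, 0, 0, 0, 0, 1], [0, 0, 0, 0, 0, 0, 0.8], [0, 0, 0, 0, 0, 0, 0.75], [0, 0, 0, 0, 0, 0, 0.65], [0, 0, 0, 0, 0, 0, 0.5], [0, 0, 0, 0, 0, 0, 0.5], [0, 0, 0, 0, 0, 0, 0.5]]
  ]
}}

```text
time: 30.35
tool_pos: [0.5548, 0.1818, 0.1003]
tool_rot: [0.0, 0.762, 0.647, 0.0]
contact_force: [-0.1, -0.2, -0.0]
gripper_width: 0.502
grasp_force: 0.0
```

Run:
```python
from h import *
np.set_printoptions(precision=4,suppress=True)
rep();a=grab('side','s4');s=manip.state();p=s['tool_pos'];print(s['gripper_width'])
u,v=map(int,proj(a,p-[0,0,.02]));cv2.imwrite('pics/F.png',cv2.resize(a['pixels'][v-50:v+50,u-60:u+60],None,fx=5,fy=5,interpolation=cv2.INTER_CUBIC))
```

```text
t 30.35 block xy mm 11.804287360539936 0.4465640632493075 z 0.10027685076827031 F [-0.0827 -0.154  -0.0064] Fx_b -0.05647608468619747 yaw -0.1624806801995576 tilt [-0.0001  0.0001]
0.49358804633687764
```

View pics/F.png

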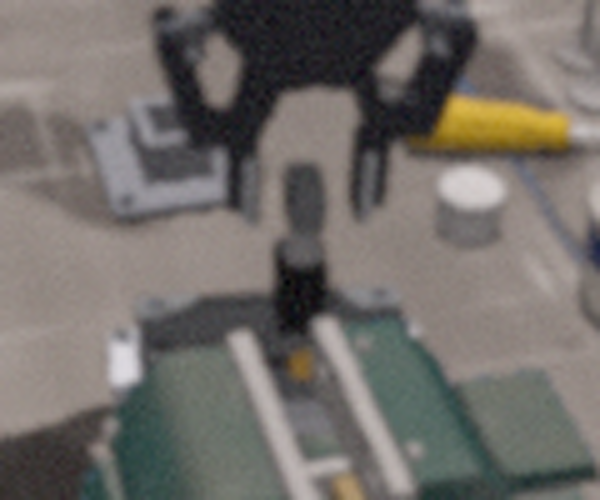

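The probe stands upright at (302,250), its head low against the sleeve (plunger held down), and the fingers are clear at (245,190) and (368,190). Retreating upward.

Call:
{"fn": "move_arm", "kwargs": {
  "plan": [
    [[0, 0, -0.05, 0, 0, 0, 0.5], [0, 0, -0.1, 0, 0, 0, 0.5], [0, 0, -0.1, 0, 0, 0, 0.5], [0, 0, -0.2, 0, 0, 0, 0.5], [0, 0, -0.2, 0, 0, 0, 0.5], [0, 0, -0.2, 0, 0, 0, 0.5], [0, 0, -0.2, 0, 0, 0, 0.5], [0, 0, -0.2, 0, 0, 0, 0.5], [0, 0, 0, 0, 0, 0, 0.5], [0, 0, 0, 0, 0, 0, 0.5]]
  ]
}}

```text
time: 31.65
tool_pos: [0.5545, 0.1818, 0.2497]
tool_rot: [-0.0, 0.762, 0.647, -0.0]
contact_force: [-0.4, -0.9, -0.6]
gripper_width: 0.5
grasp_force: 0.0
```

Run:
```python
from h import *
a=grab('side','s5')
P=np.array([pd(a,u,v) for v in range(190,260) for u in range(250,310) if a['depth'][v,u]>0])
m=(abs(P[:,0]-.555)<.03)&(abs(P[:,1]-.182)<.03)&(P[:,2]>.09)
print(m.sum(),P[m].mean(0),P[m].max(0), 'expected head top z ~0.1195')
u,v=map(int,proj(a,[.555,.182,.08]));cv2.imwrite('pics/G.png',cv2.resize(a['pixels'][v-40:v+40,u-50:u+50],None,fx=5,fy=5,interpolation=cv2.INTER_CUBIC))
```

```text
119 [0.55240389 0.17997568 0.11303303] [0.56260071 0.19892283 0.12110514] expected head top z ~0.1195
```

View pics/G.png

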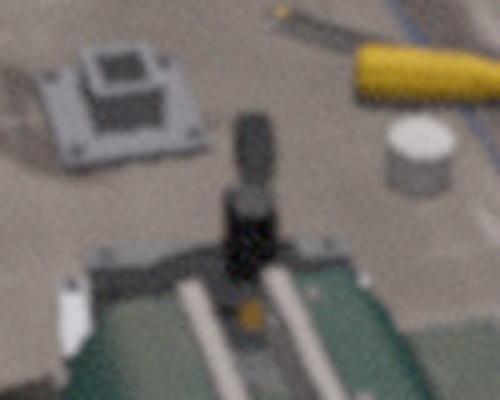

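The probe stands upright at (250,200), free of the gripper. The head top is at z ≈ 0.120, where 0.1195 is expected for a hooked plunger and 0.132 if it were up. Handing in.

```bash
python3 -c "
from plant import manip
print(manip.job_done())"
```

```text
the job is handed in; nothing more can be done
None
```

The probe is clipped under the cross pin and standing upright on the rails with the gripper clear. I handed the job in at about 32 s, and the hand-in returned no verdict.

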